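# Refit the drip tray and hold the steriliser hood open to air

## Task

The toothbrush steriliser has been rinsed and must air: set its blue drip tray gently back into the pocket beside the chamber, flat, square and fully home, and let go of it. Then lift the chamber's spring-loaded hood until the red pointer stands at the green mark on the side scale (40 degrees open), and finish while holding it still there: the program ends with the hood in the gripper, since it snaps shut when let go. Leave the toiletries standing where they are.

Things in the scene. Friction and masses are not known exactly. Their poses are not given: they have to be found in the camera images.
- drip_tray: Loose blue drip tray, a flat block 100 (x) by 76 (y) by 14 mm high, black drain slots on top, lowest 4 mm stepped in 2 mm all round; about 0.12 kg. Starts flat on the counter right of the steriliser. Origin: centre of the underside, z up. Half a turn makes no difference.
- tray_grip (a point): On the tray's upright white finger grip, 36 mm above the tray's underside, axes as the tray's. The grip stands on the tray's middle, 44 mm long along x, 12 mm thick along y (pinch it across y from above), its top 44 mm above the underside.
- pocket (a point): Centre of the tray pocket's grey floor; axes the steriliser's: x to its back (away from the robot), y left, z up. Opening 103 (x) by 79 mm (y), 12 mm deep, floor 10 mm above the counter. A tray at home has its origin here, long side along x, and stands 2 mm proud of the deck. The chamber's side wall is 70 mm away on +y, 92 mm high with the hood closed.
- steriliser: White steriliser, fixed, front to the robot, 130 mm deep (x), 320 wide (y). Origin: centre of the underside. Tray pocket centred at y -85 mm; chamber with brush heads, 130 by 170 mm, at y +70 mm, 64 mm high under the hood. On the chamber's outer left side stands the scale: an arc plate about the hinge line in white and grey steps of 10 degrees, one step green (35 to 45 degrees).
- hinge (a point): Middle of the hood's hinge line, which runs along y at the chamber's back: 60 mm behind, 70 mm left of and 64 mm above the steriliser's origin. Axes are the steriliser's and do not turn with the hood.
- hood (a joint): Opening angle of the hood in rad: 0 closed (level), growing as its front rises, stop at 1.2. The green mark runs from 0.61 to 0.785, its middle is 0.70 (40 degrees). A spring and the hood's weight pull it shut: upward force at the pull about 4 N when closed, 9 N at the mark.
- pull (a point): Centre of the hood's blue pull, a barrel 26 mm in diameter, 24 mm long along the steriliser's y; pinch its flat ends (left and right) from above, it turns between the fingers as the hood rises. A 12 mm neck holds it 32 mm ahead of the hood's face. At hood angle a it lies 159 cos a - 18 sin a mm in front of and 159 sin a + 18 cos a mm above the hinge. Axes turn with the hood.
- pointer (a point): Tip of the red pointer pin on the hood's left side, 112 mm from the hinge line, level with it when the hood is closed; it runs along the outer edge of the scale. The hood is 132 mm deep, 170 wide, 28 high, white with an amber window.
- cream_jar: A low white cream jar with a brass-coloured lid, 58 mm across, 42 mm high. It stands on the counter and is to be left alone; origin at the centre of its underside, z up.
- tumbler: A blue ceramic tooth tumbler, open at the top, 72 mm across, 95 mm high. It stands on the counter and is to be left alone; origin at the centre of its underside, z up.
- powder_bottle: A white powder bottle with a green label, 62 mm across, 150 mm high. It stands on the counter and is to be left alone; origin at the centre of its underside, z up.
- mouthwash: A green mouthwash bottle with a black cap, 68 mm across, 170 mm high. It stands on the counter and is to be left alone; origin at the centre of its underside, z up.
- soap_dish: A white soap dish 82 by 118 mm, 22 mm high, with a cream-coloured bar of soap in it (one piece, 29 mm high). It stands on the counter and is to be left alone; origin at the centre of its underside, z up.
- toothbrush: A pink electric toothbrush standing upright on its round white charger foot (one piece, foot 60 mm across, 203 mm high). It stands on the counter and is to be left alone; origin at the centre of its underside, z up.
- soap_pump: A dark grey soap pump bottle with a steel pump head, 68 mm across, 165 mm high. It stands on the counter and is to be left alone; origin at the centre of its underside, z up.
Things that resemble listed ones, but are neither listed nor needed, are in the scene too. Of the things shaped like the drip_tray, the blue one is meant.

How it is judged:
By the outcome, as a careful person would: the job done as asked, in the order asked, and still so for the second after the job is handed in, while the arm keeps its last pose, push and grip.
It also fails if it takes over 64 s, if anything falls off the work surface, if the arm or the gripper's body presses on something with over 40 N, if the wrist force passes 120 N, or if a joint passes its speed limit or range.

## Robot

A 7-joint arm with a two-finger parallel gripper is mounted at the origin on the work surface. World frame = base frame: x ahead of the robot, y to its left, z up, the work surface at z = 0. Lengths are in m, angles in rad, forces in N, time in s.
With the tool pointing down it reaches from about 0.4 to 0.85 m from the base axis. Payload 4.5 kg.
Tool frame: the origin (TCP) lies between the finger pads; the fingertips stand 22 mm ahead of it and the grasp point (between the pads) lies 3 mm ahead of it; z points along the fingers, y is the line along which they close (so a half turn about z gives the same grasp; the last joint's range is limited). The gripper opens to 85 mm and grips with 20 to 120 N. Pads are 22 mm wide; open, the fingers measure 114 mm over their backs; the gripper's body (76 mm by 85 mm) begins 54 mm behind the grasp point. The pads swing forward as they close: fully open they stand 13 mm farther back than shut.
Start: joints at [1.168, 0.689, -0.195, 1.565, 0.157, 0.902, -0.215], TCP at [0.264, -0.566, 0.253] pointing down, gripper open.
Joint ranges: [-3.01, 3.01], [-0.46, 2.08], [-1.47, 1.51], [0.13, 2.56], [-1, 4.14], [0.04, 2.09], [-2.66, 2.66]. Speed limits (rad/s): [2.57, 2.57, 3.14, 3.14, 3.14, 3.14, 3.14].

## Interface

Orientations are given as a unit quaternion [x, y, z, w].
In Python, from bench import ctrl, eoat, imaging, order gives the robot as it stands. Calls block until the motion is done:
- ctrl.movep(position, orientation): joint-space move of the TCP to a pose.
- ctrl.movel(position, attitude=None, vel=0.15): straight line of the TCP; attitude=None keeps the orientation; vel is the mean speed in m/s.
- ctrl.set_joints(angles): joint-space move.
- eoat.open_jaws() and eoat.close(force=None): open the fingers fully, or close them until they stop; force is the grip in N (None keeps the last).
- ctrl.sleep(seconds).
- ctrl.ik(position, orientation): joint angles nearest the present ones, or None.
- imaging.read_camera(name): name is "scene" or "top" or "wrist"; returns (picture, depth): 420x560x3 uint8, red, green, blue; 420x560 float32, m along the optical axis (not along the pixel's ray), 0 where there is no reading.
- imaging.camera_model(name): a dict with "mtx" (3x3 intrinsics, pixels), "k1" (the pictures are not rectified: a ray, as slopes to the right and down, at radius r is drawn at 1 + k1 r^2 times it, then the intrinsics apply), "cam_to_world" (4x4, takes a point from camera to world coordinates). Camera axes: x right, y down, z forward; pixel columns grow to the right and rows downward; lengths in m; the calibration is good to about 2 mm. A picture is of the moment at which its call begins: read the wrist's pose just before it. camera_model takes no time and is no camera call; for the wrist camera it gives the pose at the moment of the call.
A pose or a line that the arm cannot do raises ctrl.Unreachable and nothing moves.
- order.finish_job(): hands the job in; it is judged then, once.
Trained networks look in the newest picture that a camera, given by its name, has taken for a name from the list of things; names that differ only in an ending like _2 or _b are one class to them, and where a whole thing is asked for, a point or a joint stands for the part that bears it (a point fixed in the world has none). Each returns a list of dicts, best first, with "score" (0 to 1); they miss things now and then, are a little off and sometimes report something else, mostly with a low value. They report only what shows in the picture. A call takes as long as a camera call. They do not tell look-alikes from the thing itself.
- imaging.boxes_of(camera, label): "uv" ([column, row] in pixels, amid what is visible of it).
- imaging.pinpoint(camera, label): "uv" ([column, row] in pixels: a listed point, or the origin of a listed thing).
Readings, each from a call of its own:
- ctrl.read_time_s(): time.
- ctrl.read_joint_positions(): joint angles.
- ctrl.read_joint_velocities(): joint speeds.
- ctrl.read_tau(): joint torques, N m.
- ctrl.read_tcp_pos(): TCP position.
- ctrl.read_tcp_rot(): TCP orientation.
- ctrl.read_wrist_force(): force on the tool from outside, world axes, zero at the start.
- ctrl.read_torque(): the same for the moment, N m.
- ctrl.read_gripper_width(): finger opening in m.
- ctrl.read_gripper_force(): force on a finger pad.
Only numpy, scipy, OpenCV 4.12 (cv2) and the standard library are available. Lean on these libraries where they do the work, as an engineer would, in place of code of your own. Each camera call takes 0.05 s, during which the arm holds its last target. There are 200 camera calls.

## Working session

There is one attempt and no reset: what is moved stays moved. The work goes in short steps, each a Python script; the robot and the scene stay as the last script left them, time stands still between calls to the robot, and variables do not carry over. Pictures are saved under pics/ and viewed, at most 10 in all, crops included, and the job is handed in when it is done.

```bash
ls; mkdir -p pics
cat > h.py <<'E'
from bench import ctrl, eoat, imaging, order
import numpy as np, cv2
def ray(m,uv):
    K=np.array(m["mtx"],float);k=m["k1"];d=np.array([(uv[0]-K[0,2])/K[0,0],(uv[1]-K[1,2])/K[1,1]]);s=d.copy()
    for _ in range(30): s=d/(1+k*(s@s))
    return s
def world(m,uv,z):
    s=ray(m,uv);T=np.array(m["cam_to_world"]);return T[:3,:3]@(np.array([s[0],s[1],1])*z)+T[:3,3]
def atz(m,uv,z):
    s=ray(m,uv);T=np.array(m["cam_to_world"]);d=T[:3,:3]@np.array([s[0],s[1],1]);return T[:3,3]+d*(z-T[2,3])/d[2]
def line(m,uv):
    T=np.array(m["cam_to_world"]);d=T[:3,:3]@np.append(ray(m,uv),1);return T[:3,3],d/np.linalg.norm(d)
def tri(ls):
    A=np.zeros((3,3));b=np.zeros(3)
    for o,d in ls:
        P=np.eye(3)-np.outer(d,d);A+=P;b+=P@o
    p=np.linalg.solve(A,b);return p,max(np.linalg.norm((np.eye(3)-np.outer(d,d))@(p-o)) for o,d in ls)
def save(n,p): cv2.imwrite("pics/"+n,cv2.cvtColor(p,cv2.COLOR_RGB2BGR))
def med(D,uv,r=1):
    u,v=int(round(uv[0])),int(round(uv[1]));w=D[max(v-r,0):v+r+1,max(u-r,0):u+r+1];w=w[w>0];return float(np.median(w)) if w.size else 0
E
python3 - <<'E'
from h import *
np.set_printoptions(precision=4,suppress=True)
for c in("scene","top"):
    p,D=imaging.read_camera(c);save(c+"0.png",p);m=imaging.camera_model(c);np.savez(c+"0.npz",p=p,D=D)
    print(c,np.array(m["cam_to_world"]).round(3).tolist(),np.array(m["mtx"])[0,0],m["k1"])
    for l in["tray_grip","drip_tray","pocket","steriliser","hinge","pull","pointer","cream_jar","tumbler","powder_bottle","mouthwash","soap_dish","toothbrush","soap_pump"]:
        for d in imaging.pinpoint(c,l)[:3]:
            print(l,np.round(d["uv"],1),round(d["score"],2),world(m,d["uv"],med(D,d["uv"])))
print(ctrl.read_time_s(),ctrl.read_tcp_rot())
E
```

```text
pics
scene [[-0.63, 0.48, -0.61, 1.366], [0.776, 0.37, -0.51, 0.632], [-0.019, -0.795, -0.606, 0.932], [0.0, 0.0, 0.0, 1.0]] 485.4238603046206 0.060046973622085775
tray_grip [224.4 199.7] 0.93 [ 0.5338 -0.2648  0.0414]
tray_grip [297.7 203.4] 0.82 [ 0.4121 -0.0725  0.0429]
tray_grip [195.4 239.7] 0.8 [ 0.7203 -0.1976  0.0421]
drip_tray [190.5 156. ] 0.88 [ 0.3883 -0.5771  0.0131]
drip_tray [300.5 211.5] 0.76 [ 0.4153 -0.059   0.02  ]
drip_tray [203.9 246.2] 0.71 [ 0.7048 -0.184   0.0143]
pocket [366.1 270. ] 0.67 [ 0.492   0.2176 -0.0008]
pocket [272.6 263. ] 0.58 [0.6373 0.0118 0.0132]
steriliser [298.8 279.2] 0.61 [0.6923 0.1405 0.0769]
steriliser [156.4 233.1] 0.57 [ 0.7569 -0.324   0.0252]
hinge [310.6 284.6] 0.86 [0.6901 0.174  0.0781]
hinge [154.4 232.7] 0.75 [ 0.7611 -0.3271  0.0279]
pull [340.8 245.8] 0.77 [0.5383 0.1607 0.0877]
pointer [362.1 274.8] 0.82 [0.5842 0.2524 0.0759]
pointer [340.7 245.2] 0.58 [0.5376 0.1599 0.0887]
cream_jar [274.2 190.4] 0.72 [ 0.3841 -0.1879  0.0259]
tumbler [417.8 342.8] 0.8 [0.6548 0.4378 0.0388]
tumbler [269.1 262.9] 0.72 [0.642  0.0034 0.012
[... 1097 characters left out ...]
] 0.56 [0.69   0.3276 0.0864]
steriliser [198.6 171.9] 0.44 [0.6744 0.1474 0.0936]
pull [196.3 218.9] 0.91 [0.5274 0.1538 0.0954]
pointer [165.5 211.3] 0.92 [0.5751 0.2688 0.0002]
tumbler [114.2 200.5] 0.76 [0.5969 0.4124 0.0781]
powder_bottle [355.  153.8] 0.88 [ 0.7167 -0.3349  0.0963]
powder_bottle [374.8 228.7] 0.28 [ 0.4947 -0.3963  0.0147]
mouthwash [141.9 168.9] 0.88 [0.6932 0.3261 0.0852]
soap_dish [382.  286.3] 0.81 [ 0.3126 -0.403   0.0293]
soap_dish [161.2 206.9] 0.3 [0.5893 0.2823 0.0034]
toothbrush [150.7 267.9] 0.94 [0.3886 0.3006 0.0518]
toothbrush [382.8 287.8] 0.46 [ 0.3079 -0.4051  0.0293]
soap_pump [115.2 233.4] 0.96 [0.489  0.3968 0.1042]
1.5 [0.9762 0.2167 0.     0.0001]
```

View pics/scene0.png

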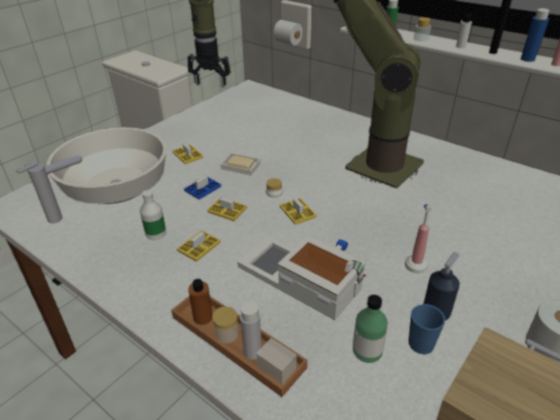

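View pics/top0.png

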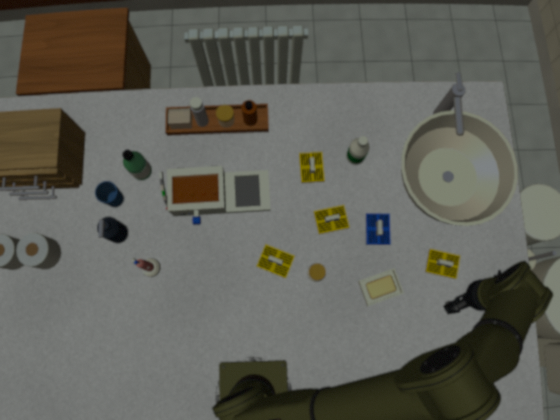

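The scene view shows the blue tray at (202,187) among yellow look-alikes, and the steriliser with its amber hood at (320,275) and pocket at (270,262). In the top view the tray is at (378,228), the pocket at (247,190), the hood at (195,188) and the pull at (197,219). Next I'll take wrist views above the tray.

```bash
cat >> h.py <<'E'
np.set_printoptions(precision=4,suppress=True)
def q(t): return [float(np.cos(t/2)),float(np.sin(t/2)),0.,0.]
def blue(p):
    h=cv2.cvtColor(p,cv2.COLOR_RGB2HSV);return cv2.inRange(h,(108,150,50),(128,255,255))
def comp(mk):
    n,l,s,c=cv2.connectedComponentsWithStats(mk);return [(int(s[i,4]),c[i],l==i) for i in 1+np.argsort(-s[1:,4])]
def shot(name,png=None):
    m=imaging.camera_model(name);p,D=imaging.read_camera(name)
    if png: save(png,p)
    return m,p,D
def rect(m,mask,z):
    cs,_=cv2.findContours(cv2.morphologyEx(mask.astype(np.uint8),cv2.MORPH_CLOSE,np.ones((9,9))),cv2.RETR_EXTERNAL,cv2.CHAIN_APPROX_NONE)
    c=max(cs,key=cv2.contourArea)[:,0,:]
    P=np.array([atz(m,u,z)[:2] for u in c],np.float32);(x,y),(w,h),a=cv2.minAreaRect(P*1000)
    if w<h: w,h,a=h,w,a-90
    a=(a+90)%180-90
    return np.array([x,y])/1000,(w,h),np.radians(a)
E
python3 - <<'E'
from h import *
for c in("scene","top"):
    d=np.load(c+"0.npz");m=imaging.camera_model(c)
    for a,ct,mk in comp(blue(d["p"]))[:4]: print(c,a,ct,world(m,ct,med(d["D"],ct)),rect(m,mk,.014))
T=np.array(imaging.camera_model("wrist")["cam_to_world"]);t=.437
R=np.array([[np.cos(t),np.sin(t),0],[np.sin(t),-np.cos(t),0],[0,0,-1]])
p0=np.array(ctrl.read_tcp_pos());print("cam in tool",R.T@(T[:3,3]-p0),R.T@T[:3,:3],imaging.camera_model("wrist")["mtx"])
for t in (0,np.pi,.1):
    for pos in([.5,-.4,.06],[.63,0,.06],[.53,.155,.09],[.53,.155,.3]): print(t,pos,ctrl.ik(pos,q(t)))
E
```

```text
scene 263 [202.4905 188.9924] [ 0.5069 -0.3936  0.0116] (array([ 0.5014, -0.3979]), (97.07626342773438, 74.8025894165039), np.float64(-0.07570980820737212))
scene 44 [342.4773 243.6818] [0.533  0.1621 0.0919] (array([0.4553, 0.119 ]), (33.39539337158203, 19.557344436645508), np.float64(1.1855213392669863))
scene 26 [537.7692  23.9615] [-0.4915  0.2413  0.3967] (array([-1.8113, -0.0313]), (204.95030212402344, 35.764801025390625), np.float64(0.2949677275955413))
scene 14 [535.3571  33.9286] [-0.4928  0.2434  0.3644] (array([-1.6395,  0.0028]), (99.61425018310547, 18.42803382873535), np.float64(0.4923826993285032))
top 514 [377.1226 229.4027] [ 0.4884 -0.3987  0.0367] (array([ 0.4954, -0.4054]), (93.2850570678711, 70.11439514160156), np.float64(-0.03805457460641475))
top 37 [196.2162 220.1622] [0.5235 0.154  0.0954] (array([0.5405, 0.1678]), (19.266965866088867, 19.1181697845459), np.float64(0.002541230444194292))
top 2 [135.5 262. ] [0.3905 0.3057 0.1985] (array([0.4123, 0.359 ]), (3.1954944133758545, 0.0), np.float64(1.545705354584715))
cam in tool [ 0.0781  0.0001 -0.1202] [[-0.0012 
[... 473 characters left out ...]
4]
3.141592653589793 [0.5, -0.4, 0.06] [ 0.9881  1.0726 -0.7547  1.6197  0.933   0.8466  1.4071]
3.141592653589793 [0.63, 0, 0.06] [ 0.2887  1.0447 -0.6913  1.6552  0.8926  0.7867  0.746 ]
3.141592653589793 [0.53, 0.155, 0.09] [-0.0314  0.9035 -0.5823  1.8953  0.8528  0.6109  0.3992]
3.141592653589793 [0.53, 0.155, 0.3] [ 0.1723  0.6771 -0.9514  1.7072  0.6147  1.0856  0.5952]
0.1 [0.5, -0.4, 0.06] [ 0.6414  0.9634 -0.0718  1.6402  0.1144  0.5421 -0.9684]
0.1 [0.63, 0, 0.06] [-0.0866  0.9557  0.0247  1.6771 -0.0414  0.5093 -1.5071]
0.1 [0.53, 0.155, 0.09] [-0.426   0.8493  0.0986  1.9165 -0.1981  0.3851 -1.6475]
0.1 [0.53, 0.155, 0.3] [-0.2902  0.5331 -0.1258  1.7309  0.0827  0.8828 -1.922 ]
```

```bash
cat > look.py <<'E'
from h import *
def looktray(poses,t):
    out=[]
    for i,p in enumerate(poses):
        (ctrl.movep if i==0 else ctrl.movel)(p,q(t)); ctrl.sleep(.3)
        m,im,D=shot("wrist","wt_%d.png"%int(ctrl.read_time_s()*10))
        a,ct,mk=comp(blue(im))[0]
        g=[(np.round(d["uv"],1),round(d["score"],2)) for d in imaging.pinpoint("wrist","tray_grip")[:3]]
        print(p,a,ct,"top z",world(m,ct,np.median(D[mk]))[2],rect(m,mk,.014)); print(g)
        for u,s in g: print("   depth:",world(m,u,med(D,u)))
        out.append((m,im,D,mk,g))
    return out
E
python3 - <<'E'
from look import *
o=looktray([[.54,-.40,.25],[.54,-.36,.19],[.51,-.43,.19]],-.04)
ls=[]
for m,im,D,mk,g in o:
    ls.append(line(m,min(g,key=lambda x:np.linalg.norm(atz(m,x[0],.036)[:2]-[.5,-.4]))[0]))
print("grip tri",tri(ls),ctrl.read_time_s())
E
```

```text
[0.54, -0.4, 0.25] 2962 [284.0631 212.0635] top z 0.013286086127501873 (array([ 0.4956, -0.4065]), (98.28064727783203, 74.07933044433594), np.float64(-0.04919337902372567))
[(array([454.7, 305.7]), 0.7), (array([54.6, 11.3]), 0.7), (array([285.7, 220.3]), 0.6)]
   depth: [ 0.3835 -0.6028  0.0389]
   depth: [ 0.7032 -0.2117  0.0418]
   depth: [ 0.5004 -0.4077  0.044 ]
[0.54, -0.36, 0.19] 4193 [325.2559 229.7367] top z 0.013635741626160769 (array([ 0.4957, -0.4063]), (99.5121078491211, 74.6129150390625), np.float64(-0.05144188593207957))
[(array([523.8, 341.8]), 0.88), (array([164.6, 215.5]), 0.83), (array([  3.2, 339.1]), 0.76)]
   depth: [ 0.5483 -0.4343  0.2304]
   depth: [ 0.5315 -0.2622  0.0436]
   depth: [ 0.4084 -0.0829  0.0399]
[0.51, -0.43, 0.19] 4731 [255.0416 203.8755] top z 0.013833873328800983 (array([ 0.4953, -0.4066]), (99.47359466552734, 74.4438247680664), np.float64(-0.05155546975257145))
[(array([ 79.7, 182.5]), 0.9), (array([253.4, 214. ]), 0.76), (array([460.3, 321.4]), 0.62)]
   depth: [ 0.5337 -0.2644  0.044 ]
   depth: [ 0.5003 -0.4074  0.0439]
   depth: [ 0.3831 -0.6002  0.043 ]
grip tri (array([ 0.6477, -0.422 ,  0.4487]), np.float64(0.02694109104599462)) 5.2167
```

Run:
```python
from h import *
for i,p in enumerate([[.66,.0,.25],[.66,.03,.21],[.64,-.02,.21],[.60,.14,.27],[.57,.16,.24]]):
    (ctrl.movep if i==0 else ctrl.movel)(p,q(-.04)); ctrl.sleep(.3)
    m,im,D=shot("wrist","ws%d.png"%i); np.savez("ws%d.npz"%i,p=im,D=D,**{k:np.array(m[k]) for k in m})
    for l in("pocket","pull","pointer","hinge","steriliser"):
        for d in imaging.pinpoint("wrist",l)[:2]:
            print(i,l,np.round(d["uv"],1),round(d["score"],2),world(m,d["uv"],med(D,d["uv"])))
print(ctrl.read_time_s())
im=np.hstack([cv2.imread("pics/ws0.png"),cv2.imread("pics/ws4.png")])
cv2.imwrite("pics/wsj.png",cv2.resize(im,(800,300),interpolation=cv2.INTER_AREA))
```

```text
0 pocket [274.  202.8] 0.8 [0.631  0.005  0.0095]
0 pull [106.  171.8] 0.45 [0.6895 0.1462 0.0924]
0 pointer [ 44.5 281.3] 0.84 [0.5859 0.2271 0.0916]
0 hinge [109.7 170.4] 0.88 [0.6903 0.1439 0.0903]
0 steriliser [208.5 204.2] 0.86 [0.6421 0.0731 0.0424]
0 steriliser [270.6 206.3] 0.28 [0.627  0.0091 0.01  ]
1 pocket [300.3 215. ] 0.88 [0.6293 0.0071 0.0104]
1 pointer [ 47.4 300.2] 0.66 [0.5899 0.2268 0.0913]
1 hinge [118.8 179.2] 0.97 [0.6904 0.1483 0.0891]
1 steriliser [229.2 216. ] 0.96 [0.6454 0.0739 0.0527]
2 pocket [251.6 199. ] 0.59 [0.6284 0.0088 0.0102]
2 pull [ 88.3 334. ] 0.72 [0.5342 0.1514 0.0914]
2 hinge [ 54.4 155.8] 0.93 [0.6896 0.1412 0.0928]
2 hinge [251.  197.7] 0.67 [0.6295 0.0094 0.0092]
2 steriliser [182.  196.9] 0.77 [0.6384 0.0736 0.0291]
3 pocket [391.1 144.1] 0.78 [0.6301 0.0078 0.0102]
3 pocket [250.9  96.1] 0.27 [0.6866 0.1591 0.0926]
3 pull [265.1 258.7] 0.88 [0.5313 0.1552 0.0926]
3 pointer [175.  215.4] 0.66 [0.5811 0.2398 0.0924]
3 pointer [ 32.7 164.6] 0.56 [0.6274 0.404  0.0375]
3 hinge [250.8  98. ] 0.7 [0.685  0.1592 0.0931]
3 steriliser [319.  148.3] 0.61 [0.6394 0.1003 0.0914]
3 steriliser [ 65.9 252.8] 0.25 [0.5234 0.3917 0.0406]
4 pocket [423.1 118.8] 0.93 [0.6293 0.0063 0.0097]
4 pull [284.  245.4] 0.76 [0.53   0.1557 0.0943]
4 pointer [180.2 196.5] 0.79 [0.5784 0.2428 0.0924]
4 hinge [272.4  59.6] 0.71 [0.6819 0.1589 0.0922]
4 steriliser [345.  123.3] 0.88 [0.6331 0.1031 0.0918]
12.675
```

View pics/wsj.png

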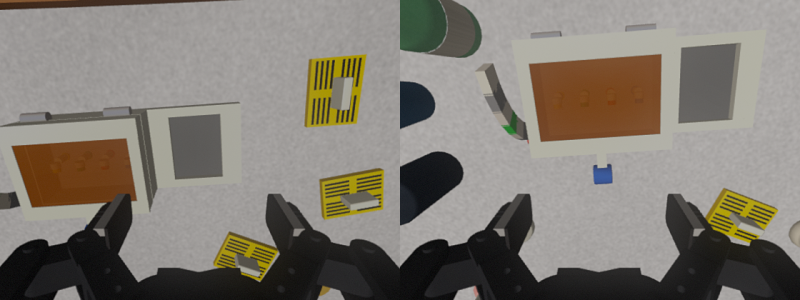

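The left view shows the grey pocket floor at about (195,147) in the half-size joint picture. The right view shows the hood from above, with the pull at (602,174) and the scale on its left. Now I'll fit the pocket rectangle.

Run:
```python
from h import *
uvs=[(274,203),(300,215),(251,199),(391,144),(423,119)]
for i,u in enumerate(uvs):
    d=np.load("ws%d.npz"%i);m={k:d[k] for k in("mtx","k1","cam_to_world")};m["k1"]=float(m["k1"]);p,D=d["p"],d["D"]
    v,uu=np.mgrid[0:420,0:560];K=m["mtx"]
    und=cv2.undistortPoints(np.stack([uu,v],-1).reshape(-1,1,2).astype(np.float64),K,np.array([m["k1"],0,0,0])).reshape(420,560,2)
    T=m["cam_to_world"];P=(np.dstack([und,np.ones((420,560))])*D[...,None])@T[:3,:3].T+T[:3,3];Z=P[...,2]
    g=p.astype(int);g0=np.median(g[u[1]-4:u[1]+5,u[0]-4:u[0]+5].reshape(-1,3),0)
    zf=np.median(Z[u[1]-8:u[1]+9,u[0]-8:u[0]+9])
    dk=(np.abs(Z-.022)<.004);
    for nm,mk in(("depth",(Z<.0165)&(Z>.005)&(D>0)),("col",(np.abs(g-g0).sum(-1)<40)),("notwhite",g.sum(-1)<g0.sum()+60)):
        n,l=cv2.connectedComponents(mk.astype(np.uint8));M=l==l[u[1],u[0]]
        if M.sum()<40000: print(i,nm,M.sum(),"floorz %.4f"%zf,rect(m,M,.010 if nm=="col" else .022))
    # hood front top edge etc: points on top of hood
    H=(Z>.086)&(Z<.097)&(P[...,1]>.03)&(P[...,1]<.27)&(P[...,0]>.545)&(P[...,0]<.72)
    (x,y),(w,h),a=cv2.minAreaRect((P[H][:,:2]*1000).astype(np.float32));print("   hood",x,y,w,h,a)
    B=[c for c in comp(blue(p)) if c[0]>40 and abs(world(m,c[1],med(D,c[1]))[1]-.155)<.02]
    if B:
        M=B[0][2];Q=P[M];print("   pull",B[0][:2],np.percentile(Q,[2,50,98],axis=0).round(4).tolist())
```

```text
0 depth 5923 floorz 0.0099 (array([0.6305, 0.0034]), (101.07694244384766, 77.81583404541016), np.float64(0.02613064949380246))
0 col 5981 floorz 0.0099 (array([0.6259, 0.0045]), (105.45195770263672, 79.78598022460938), np.float64(0.026821623283380332))
0 notwhite 6004 floorz 0.0099 (array([0.6297, 0.004 ]), (102.16704559326172, 77.47122192382812), np.float64(0.029523649880617914))
   hood 617.8280639648438 162.08309936523438 145.25350952148438 180.88104248046875 1.7449880838394165
1 depth 7263 floorz 0.0101 (array([0.6306, 0.0038]), (100.76963806152344, 77.93055725097656), np.float64(0.026356762273323196))
1 col 7274 floorz 0.0101 (array([0.6254, 0.0038]), (105.9824447631836, 79.50020599365234), np.float64(0.0272334977907179))
1 notwhite 7317 floorz 0.0101 (array([0.6297, 0.0041]), (102.08866882324219, 77.5432357788086), np.float64(0.027233560208555947))
   hood 624.0115966796875 162.52731323242188 133.21163940429688 180.9678955078125 1.4724749326705933
2 depth 7711 floorz 0.0100 (array([0.6306, 0.0032]), (100.84867095947266, 77.86823272705078), np.float64(0.026397069632540467))
2 co
[... 973 characters left out ...]
.2419, 261.3746])) [[0.5192, 0.1455, 0.0886], [0.5291, 0.1563, 0.0932], [0.5368, 0.1665, 0.0954]]
4 depth 8096 floorz 0.0100 (array([0.6297, 0.0049]), (102.10649108886719, 77.16268920898438), np.float64(0.028351817389091018))
4 col 7707 floorz 0.0100 (array([0.6288, 0.0008]), (105.54891967773438, 76.57398986816406), np.float64(0.029468695135405207))
4 notwhite 7772 floorz 0.0100 (array([0.6294, 0.0056]), (102.2440185546875, 74.98594665527344), np.float64(0.029586537933046615))
   hood 617.682861328125 161.72506713867188 145.54051208496094 179.00830078125 1.579524040222168
   pull (413, array([283.3196, 247.1574])) [[0.5187, 0.1459, 0.0897], [0.5282, 0.1566, 0.0933], [0.5352, 0.1665, 0.0952]]
```

Run:
```python
from h import *
t=-.051; x,y=.4955,-.4065
ctrl.movel([.57,.0,.25],q(t),vel=.25)
ctrl.movep([x,y,.20],q(t)); ctrl.movel([x,y,.10]); ctrl.movel([x,y,.040],vel=.06)
print(ctrl.read_tcp_pos(),ctrl.read_wrist_force())
eoat.close(40);ctrl.sleep(.3)
print(ctrl.read_gripper_width(),ctrl.read_gripper_force(),ctrl.read_tcp_pos(),ctrl.read_wrist_force())
m,im,D=shot("wrist","g0.png");a,ct,mk=comp(blue(im))[0];print(a,rect(m,mk,.014))
ctrl.movel([x,y,.16],vel=.1);ctrl.sleep(.3)
print(ctrl.read_gripper_width(),ctrl.read_wrist_force(),ctrl.read_tcp_pos(),ctrl.read_tcp_rot())
m,im,D=shot("wrist","g1.png");a,ct,mk=comp(blue(im))[0];print(a,np.median(D[mk]),world(m,ct,np.median(D[mk])),rect(m,mk,.134),ctrl.read_time_s())
im=np.hstack([cv2.imread("pics/g0.png"),cv2.imread("pics/g1.png")])
cv2.imwrite("pics/gj.png",cv2.resize(im,(800,300),interpolation=cv2.INTER_AREA))
```

```text
[ 0.4958 -0.4067  0.0404] [ 0.1023  0.2799 -1.6583]
0.011024266299701239 39.57416832447052 [ 0.4956 -0.4066  0.0401] [-0.184   0.2438  2.2237]
11449 (array([ 0.5067, -0.4074]), (76.42182922363281, 75.04546356201172), np.float64(-0.05182138638741587))
0.011479104803299998 [-0.388  -0.435  -1.2049] [ 0.4954 -0.4064  0.1597] [ 0.9997 -0.0255 -0.0002 -0.0002]
11438 0.1559771 [ 0.5181 -0.4078  0.1339] (array([ 0.507 , -0.4073]), (75.58829498291016, 74.78224182128906), np.float64(-0.05146332437885471)) 19.6833
```

View pics/gj.png

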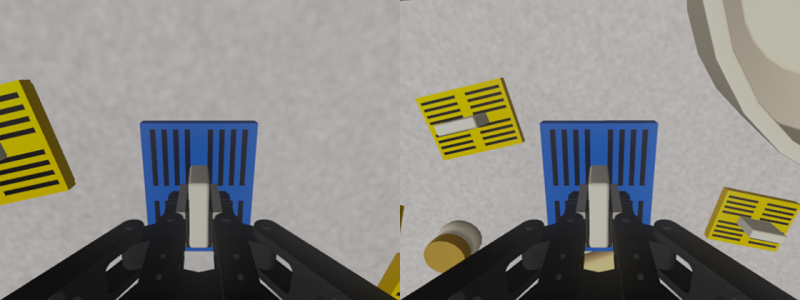

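Run:
```python
from h import *
t=.027; x,y=.6297,.0043
ctrl.movel([.52,-.30,.20],vel=.2)
ctrl.movep([x,y,.20],q(t)); ctrl.movel([x,y,.075],vel=.1); ctrl.sleep(.4)
f0=np.array(ctrl.read_wrist_force());print(f0,ctrl.read_tcp_pos(),ctrl.read_gripper_width())
m,im,D=shot("wrist","p0.png");a,ct,mk=comp(blue(im))[0];print(rect(m,mk,.049))
for z in np.arange(.066,.0484,-.0015):
    ctrl.movel([x,y,float(z)],vel=.03); ctrl.sleep(.1)
    f=np.array(ctrl.read_wrist_force())-f0;print(round(z,4),ctrl.read_tcp_pos(),f)
    if f[2]>8: break
print(ctrl.read_time_s(),ctrl.read_torque())
m,im,D=shot("wrist","p1.png");a,ct,mk=comp(blue(im))[0];print(rect(m,mk,.024))
im=np.hstack([cv2.imread("pics/p0.png"),cv2.imread("pics/p1.png")])
cv2.imwrite("pics/pj.png",cv2.resize(im,(800,300),interpolation=cv2.INTER_AREA))
```

```text
[-0.0698  0.3752 -2.0203] [0.6298 0.0043 0.0752] 0.011039731500245082
(array([0.6411, 0.0043]), (75.8095474243164, 74.98450469970703), np.float64(0.026305793947367203))
0.066 [0.6298 0.0043 0.066 ] [-0.1033 -1.1626  1.496 ]
0.0645 [0.6297 0.0043 0.0646] [ 0.1658 -0.0791 -0.1426]
0.063 [0.6297 0.0043 0.063 ] [-0.1557 -0.0119  1.1228]
0.0615 [0.6297 0.0043 0.0615] [-0.037   0.1345  0.3102]
0.06 [0.6297 0.0043 0.06  ] [0.6384 0.3233 0.9451]
0.0585 [0.6297 0.0043 0.0585] [0.4056 0.2524 0.1334]
0.057 [0.6297 0.0043 0.057 ] [0.2402 0.1633 1.5243]
0.0555 [0.6297 0.0043 0.0555] [ 0.556  -0.4592  0.0258]
0.054 [0.6297 0.0043 0.0539] [-0.1016 -0.3726  0.5479]
0.0525 [0.6297 0.0043 0.0525] [ 0.2322 -0.3674  0.229 ]
0.051 [0.6297 0.0043 0.051 ] [ 0.3588 -0.573   0.9595]
0.0495 [0.63   0.0043 0.0501] [-0.8073 -0.2147  7.5257]
27.8917 [ 0.0171  0.2584 -0.0226]
(array([0.6411, 0.0044]), (76.38557434082031, 75.26884460449219), np.float64(0.026689803051205215))
```

View pics/pj.png

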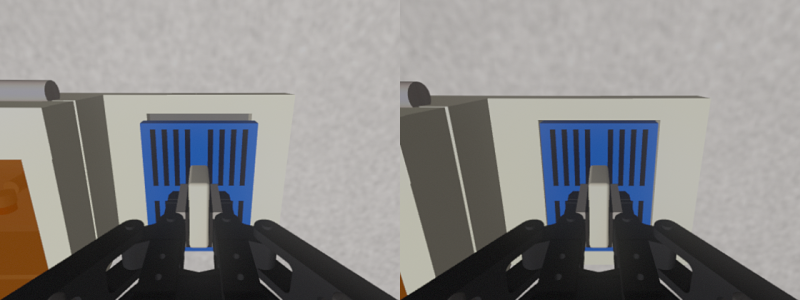

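Run:
```python
from h import *
t=.027
eoat.open_jaws(); ctrl.sleep(.3); print(ctrl.read_gripper_width())
ctrl.movel([.6297,.0043,.12],vel=.06); ctrl.movel([.67,.0055,.22],vel=.2); ctrl.sleep(.3)
m,im,D=shot("wrist","r0.png");a,ct,mk=comp(blue(im))[0];print(a,rect(m,mk,.024))
# tilt of tray: plane fit of the blue pixels
v,u=np.nonzero(cv2.erode(mk.astype(np.uint8),np.ones((3,3))));P=np.array([world(m,(a,b),D[b,a]) for a,b in zip(u,v)])
P=P[np.abs(P[:,2]-.024)<.01];c=np.linalg.lstsq(np.c_[P[:,:2]-P[:,:2].mean(0),np.ones(len(P))],P[:,2],rcond=None)[0];print("plane",c)
px,py=.5267,.1563
ctrl.movep([px,py,.20],q(t)); ctrl.movel([px,py,.12]); ctrl.movel([px,py,.085],vel=.05); ctrl.sleep(.3)
f0=np.array(ctrl.read_wrist_force());print(f0,ctrl.read_tcp_pos())
shot("wrist","h0.png")
eoat.close(60); ctrl.sleep(.3); print(ctrl.read_gripper_width(),ctrl.read_gripper_force(),np.array(ctrl.read_wrist_force())-f0,ctrl.read_time_s())
m,im,D=shot("wrist","h1.png")
im=np.hstack([cv2.imread("pics/r0.png"),cv2.imread("pics/h1.png")])
cv2.imwrite("pics/rj.png",cv2.resize(im,(800,300),interpolation=cv2.INTER_AREA))
```

```text
0.08556480056646272
3900 (array([0.6303, 0.0042]), (99.05777740478516, 74.61117553710938), np.float64(0.026184717905714874))
plane [ 0.0008 -0.0002  0.0236]
[-0.4015 -0.3805  0.825 ] [0.5268 0.1563 0.0852]
0.023087928094868843 60.91848134994507 [-0.1846  0.3189  1.4756] 34.9333
```

View pics/rj.png

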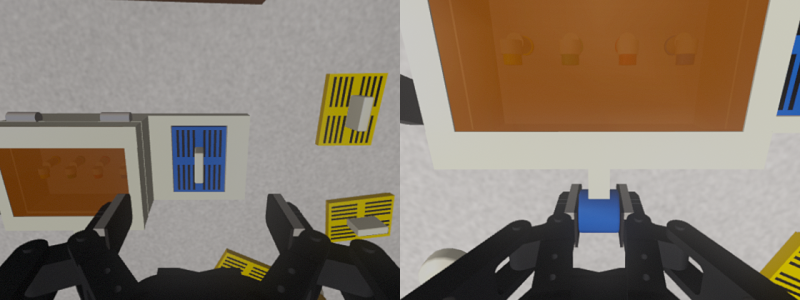

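The tray lies flat in the pocket with its top at 23.6 mm, and the pull at (598,213) is centred between the pads. Now I'll lift the hood along its arc.

```bash
cat >> h.py <<'E'
def pullpos(a,t=.027):
    h=np.array([.6856,.1606,.064]);r=159*np.cos(a)-18*np.sin(a);z=159*np.sin(a)+18*np.cos(a)
    return [float(h[0]-r*np.cos(t)/1e3),float(h[1]-r*np.sin(t)/1e3),float(h[2]+z/1e3+.003)]
E
python3 - <<'E'
from h import *
for a in np.linspace(0,.70,13)[1:]:
    ctrl.movel(pullpos(a),vel=.06)
    if round(a*100)%3==0 or a>.69:
        ctrl.sleep(.05);f=np.array(ctrl.read_wrist_force());print(round(a,3),np.array(ctrl.read_tcp_pos())-pullpos(a),f,ctrl.read_gripper_width())
    if np.linalg.norm(f if 'f' in dir() else 0)>35: print("stop");break
ctrl.sleep(.3);print(ctrl.read_time_s())
m,im,D=shot("wrist","l1.png")
for a,ct,mk in comp(blue(im))[:2]:
    v,u=np.nonzero(mk);print(a,ct,np.median([world(m,(i,j),D[j,i]) for i,j in zip(u,v)],axis=0))
v,u=np.mgrid[0:210:4,140:420:4];P=np.array([world(m,(i,j),D[j,i]) for i,j in zip(u.ravel(),v.ravel())]);
P=P[(P[:,2]>.1)&(P[:,2]<.2)&(P[:,0]>.59)];c=np.linalg.lstsq(np.c_[P[:,:2],np.ones(len(P))],P[:,2],rcond=None)[0];r=P[:,2]-np.c_[P[:,:2],np.ones(len(P))]@c
k=abs(r)<.004;c=np.linalg.lstsq(np.c_[P[k,:2],np.ones(k.sum())],P[k,2],rcond=None)[0];print("hood plane",k.sum(),len(P),c,"angle",np.arctan(np.hypot(c[0],c[1])))
m,im,D=shot("scene","s1.png")
for d in imaging.pinpoint("scene","pointer")[:3]: print(d["uv"],d["score"],world(m,d["uv"],med(D,d["uv"])))
cv2.imwrite("pics/s1c.png",cv2.resize(cv2.imread("pics/s1.png")[190:340,260:460],(800,600),interpolation=cv2.INTER_CUBIC))
E
```

```text
0.058 [ 0.      0.     -0.0002] [ 2.5063  1.236  -5.7936] 0.023311672926751795
0.117 [0.0001 0.     0.0002] [ 1.9581  1.034  -6.9517] 0.023484110832882182
0.175 [0.     0.     0.0002] [ 2.0349  0.2759 -8.5696] 0.023533466099148338
0.7 [-0.0001  0.      0.0004] [-5.1719  1.8098 -6.6964] 0.02309977485924844
39.1833
3166 [483.7811 119.5654] [ 0.6563 -0.0153  0.0236]
2709 [277.6811 301.1735] [0.5773 0.1576 0.188 ]
hood plane 2837 2837 [-0.8088 -0.0214  0.6568] angle 0.6802835618225328
[272.6, 261.8] 0.69 [0.6425 0.0164 0.0243]
[361.6, 258.0] 0.6 [0.4617 0.1853 0.0021]
```

View pics/s1c.png

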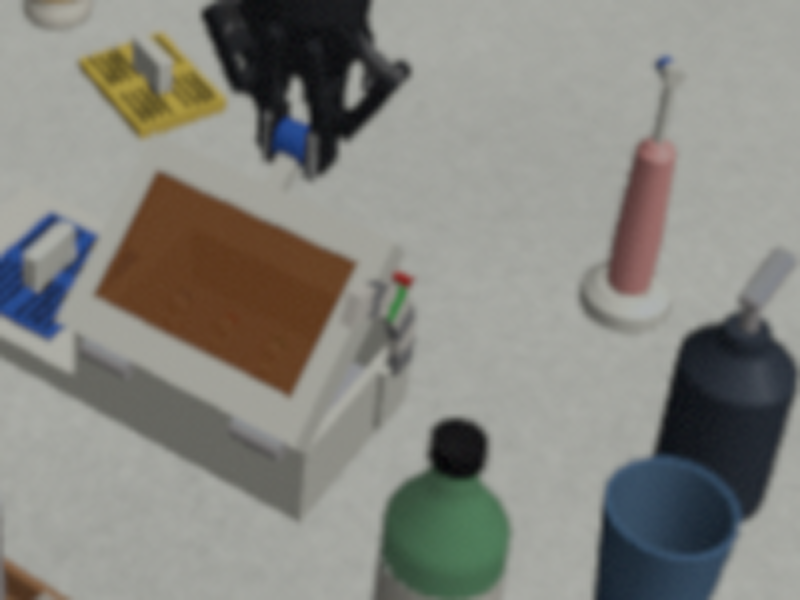

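The red pointer at (402,278) stands at the green step at (398,302). The plane fit says 0.68 rad, so I'll check the fit's bias on the closed hood, trim, and confirm it holds still.

Run:
```python
from h import *
def fit(m,D,closed):
    v,u=np.mgrid[0:260:4,100:440:4];P=np.array([world(m,(i,j),D[j,i]) for i,j in zip(u.ravel(),v.ravel()) if D[j,i]>0])
    k=(P[:,0]>(.57 if closed else .61))&(P[:,0]<.68)&(P[:,1]>.09)&(P[:,1]<.23)&(P[:,2]>.08)&(P[:,2]<.2);P=P[k]
    A=np.c_[P[:,:2],np.ones(len(P))];c=np.linalg.lstsq(A,P[:,2],rcond=None)[0];k=abs(A@c-P[:,2])<.003;c=np.linalg.lstsq(A[k],P[k,2],rcond=None)[0]
    return np.arctan(-c[0]*np.cos(.027)-c[1]*np.sin(.027)),k.sum(),len(P)
d=np.load("ws4.npz");m={k:d[k] for k in("mtx","cam_to_world")};m["k1"]=float(d["k1"]);b=fit(m,d["D"],True);print("closed",b)
m,im,D=shot("wrist");a=fit(m,D,False);print("now",a)
da=float(np.clip(.70-(a[0]-b[0]),-.04,.04));ctrl.movel(pullpos(.70+da),vel=.03);ctrl.sleep(.5)
m,im,D=shot("wrist");print("after",da,fit(m,D,False)[0]-b[0]);ctrl.sleep(.8)
m,im,D=shot("wrist");print("later",fit(m,D,False)[0]-b[0],np.array(ctrl.read_wrist_force()),ctrl.read_gripper_width(),np.abs(ctrl.read_joint_velocities()).max(),ctrl.read_time_s())
```

```text
closed (np.float64(-0.00555763682685646), np.int64(1513), 1515)
now (np.float64(0.6823056509151484), np.int64(2572), 2573)
after 0.012136712257995064 0.6976535807283775
later 0.6981464322705895 [-4.6316  0.4205 -7.3368] 0.022943294138493074 0.001511911603520922 41.0333
```

```bash
python3 -c "
from h import *
print(order.finish_job())"
```

```text
the job is handed in; nothing more can be done
None
```

I set the blue tray back in its pocket, flat and fully home, and let go of it. The hood is held still at about 0.70 rad (40 degrees) on the green mark, the toiletries were left alone, and the job was handed in at about 41 s.

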